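# Reverse the ratchet of an inlay press and press the panel down firmly

### The job

The black inlaid panel lies ready in the small screw press, but the ratchet handle on top is still set to raise the pad. Flip its thumb lever to the clockwise (lowering) side, swing the handle back counter-clockwise first to feel that it now free-wheels, then work the handle to and fro until the cork pad bears firmly on the panel: stop when driving the handle takes about half as much force again as it did while the pad was still coming down, because pressing much harder cracks the inlay. Leave the lever on that side, and the panel and everything else on the bench where they lie.

Things in the scene. Friction and masses are not known exactly. Their poses are not given: they have to be found in the camera images.
- press: small iron screw press fixed on the bench: bed 220 x 250 x 25 mm, two upright steel columns 18 mm thick, 85 mm to either side (y) of the screw, crosshead between them 125 to 155 mm above the bench, ratchet head 80 mm across on top. Column tops reach 207 mm. Origin under the screw on the bench; -x is its front, towards which the handle points at mid swing, z up
- press_axis (a point): point on the vertical screw axis, level with the flat top of the ratchet head, 189 mm above the bench; a hex nut 22 mm wide stands 11 mm above it
- grip (a point): centre of the black rubber grip (25 mm thick, 76 mm long, level, pointing at the screw axis) of the ratchet handle; 168 mm from the screw axis, 176 mm above the bench. Between grip and head the bar is 18 mm thick. The handle only turns about the screw axis and keeps its height
- handle (a joint): swing of the ratchet handle, rad: 0 at the press's front, positive clockwise from above; columns stop it at -1.33 and 1.33. Driving the screw with the pad clear takes 5 to 6.5 N at the grip (slow to brisk), free-wheeling 1 to 3 N with clicks. When the pad bears, the force rises: 1 N more at the grip is about 66 N more on the pad. The press keeps its force when the handle is let go or swung back free
- wheel: the screw with its ratchet wheel inside the head, mostly hidden; origin on the screw axis at the head's underside. 12 teeth, so the handle can swing idly up to 0.55 rad before it drives. One turn clockwise from above lowers the pad 16 mm, counter-clockwise raises it
- lever (a joint): direction lever, rad: small dark steel thumb lever on top of the head, on an upright pin 50 mm from the screw axis towards the grip, pointing at the grip. Below 0: set to raise; above 0: set to lower; positive clockwise from above, stops -0.38 and 0.38. A spring snaps it away from the middle. Starts below 0. Flipped, it may rest at only 0.15 until the handle swings and the pawl drops between teeth
- tab (a point): upright thumb tab at the lever's free end, 8 x 8 mm, 26 mm high, 32 mm from the lever's pin, 82 mm from the screw axis. Point on the tab's centre line, 207 mm above the bench, 11 mm below its top; the lever's flat arm under it tops at 196 mm. Pushing it across (24 mm from stop to stop) takes about 3 N; the handle's own drag, 0.2 N m, keeps the handle still
- pad: foot of the press ram: steel plate 94 x 76 mm, 10 mm thick, faced below with some millimetres of worn cork; origin at the middle of the plate's top. It only goes up and down; the cork starts 2 to 5 mm above the panel, which cannot be measured closely enough. Firm is 100 to 350 N on the panel, about half as hard again at the handle as running free; over 500 N cracks the inlay. From touch to 350 N is under 1 mm
- panel_center (a point): centre of the black lacquered panel with pearl inlay, 150 x 116 mm and 20 to 25 mm thick, lying loose on a plywood board on the press bed, under the pad
- flat_brush: bystander: flat lacquer brush 190 mm long lying on the bench in front of the press; origin at its underside
- spatula: bystander: spatula 200 mm long lying on the bench in front of the press; origin at its underside
- wood_block: bystander: wooden block 90 x 45 x 35 mm beside the press; origin at its underside
- mint_bowl: bystander: mint green bowl, 150 mm across, 65 mm high; origin at its underside
- lacquer_jar: bystander: glass jar of lacquer, 72 mm across, 85 mm high; origin at its underside
- lacquer_dome: bystander: black lacquered dome with pearl petals, 172 mm across, 67 mm high; origin at its underside
- pearl_tray: bystander: wooden tray 150 x 200 x 30 mm with pearl shell chips; origin at its underside
- red_box: bystander: dark red box 130 x 170 x 55 mm; origin at its underside

How it is judged:
By the outcome, as a careful person would: the job done as asked, in the order asked, and still so for the second after the job is handed in, with the robot touching nothing.
It also fails if it takes over 70 s, if anything falls off the work surface, if the arm or the gripper's body presses on something with over 40 N, if the wrist force passes 120 N, or if a joint passes its speed limit or range.

### The arm

A 6-joint arm with a two-finger parallel gripper is mounted at the origin on the work surface. World frame = base frame: x ahead of the robot, y to its left, z up, the work surface at z = 0. Lengths are in m, angles in rad, forces in N, time in s.
With the tool pointing down it reaches from about 0.35 to 0.975 m from the base axis. Payload 4.9 kg.
Tool frame: the origin (TCP) lies midway between the tips of the shut fingers; the grasp point (between the pads) lies manip.grip_depth behind it (manip.grip_depth is the distance from the TCP to the grasp point, in m); z points along the fingers, x is the direction in which the jaws open and shut, and the axes are right-handed (so a half turn about z gives the same grasp; the last joint's range is limited). The gripper opens to 85 mm and grips with 20 to 120 N. Pads are 22 mm wide; open, the fingers measure 114 mm over their backs; the gripper's body (76 mm by 85 mm) begins 54 mm behind the grasp point. The pads swing forward as they close: fully open they stand 13 mm farther back than shut.
Start: joints at [-1.29, 0.053, 1.613, -0, 1.476, -0.119], TCP at [0.243, -0.576, 0.208] pointing down, gripper open.
Joint ranges: [-3.01, 3.01], [-1.01, 2.22], [0.06, 2.58], [-1.02, 4.17], [0.09, 2.62], [-3.14, 3.14]. Speed limits (rad/s): [2.57, 2.57, 3.14, 3.14, 3.14, 3.14].

### API

Orientations are given as a unit quaternion [w, x, y, z].
In Python, from plant import state, grab_frame, ticket, manip gives the robot as it stands.
- The arm moves only by the tool carry_out, never from a script. Its argument "moves" is a list that holds one entry, the list of rows, each a list of 7 numbers: the turn, a rotation vector about the tool's x, y, z each as a share of 5 degrees, from -1 to 1, then the shift along the tool's x, y, z each as a share of 0.04 m, from -1 to 1, then the gripper command: -1 is shut, 1 is fully open, values between are in proportion. A call has 1 to 8 rows; each row shifts and turns the commanded pose from where the row before left it, along the tool's axes as they then stand; what a row does not reach is not made up. A row lasts 1/12 s, in which the tool goes at most 41.7 mm and 7.16 degrees, less where a joint would pass 70% of its speed; a pose out of reach is approached as far as the arm can. A call with a number of a shift or a turn outside -1 to 1 is refused whole. A call with a gripper value outside its range is refused whole. The fingers move at their own pace and stop on an object; the grip force is fixed at half the most. Time passes only in rows, so rows that do not move let the fingers close. It gives the time, the measured TCP pose, the force and the opening at its end, in the units of the state.
- state(): the state, without advancing time (a new reading comes with each control period).
- grab_frame(name): name is "scene" or "top" or "wrist"; returns a dict with "frame" (400x640x3 uint8, red, green, blue), "z_map" (400x640 float32, m along the optical axis (not along the pixel's ray), 0 where there is no reading), "K" (3x3 intrinsics, pixels), "world_from_camera" (4x4, takes a point from camera to world coordinates); the wrist camera has in their place "hand_eye" (4x4, takes a point from camera to tool coordinates, whose origin is the TCP and whose axes are the tool frame's). Camera axes: x right, y down, z forward; pixel columns grow to the right and rows downward; lengths in m; the calibration is good to about 2 mm. A picture is of the moment at which its call begins: read the wrist's pose just before it.
- ticket.job_done(): hands the job in, once; it reports no verdict.
The state is a dict: "time": time; "joint_pos": joint angles; "joint_vel": joint speeds; "joint_efforts": joint torques, N m; "tool_pos": TCP position; "tool_rot": TCP orientation; "contact_force": force on the tool from outside, world axes, zero at the start; "ft_torque": the same for the moment, N m; "gripper_width": opening from 0.0 (shut) to 1.0 (fully open).
Only numpy, scipy, OpenCV 4.12 (cv2) and the standard library are available. Lean on these libraries where they do the work, as an engineer would, in place of code of your own. Each camera call takes 0.05 s, during which the arm holds its last target.

## Working session

There is one attempt and no reset: what is moved stays moved. The work goes in short steps, Python scripts to look and compute and a tool call to move; the robot and the scene stay as the last step left them, time stands still between calls to the robot, and variables do not carry over. Pictures are saved under pics/ and viewed, and the job is handed in when it is done.

Besides the shell and the picture viewer there is one more tool, called after ">>>" as a command line: name --argument value ..., lists and objects as JSON in quotes. carry_out: Moves the arm, as the interface text tells. Shift numbers are shares of 0.04 m and turn numbers shares of 5 degrees, none past 1 either way. Its arguments: {"type":"object","properties":{"moves":{"type":"array"}},"required":["moves"]}

```bash
ls; mkdir -p pics
python3 - <<'E'
from plant import state, grab_frame, manip
import cv2,numpy as np
s=state(); print(s); print(manip.grip_depth)
for n in ["scene","top"]:
    f=grab_frame(n); cv2.imwrite(f"pics/{n}0.png",f["frame"][:,:,::-1]); print(n,f["K"],f["world_from_camera"])
    np.savez(f"{n}0.npz",**f)
E
```

```text
pics
{'time': 0.0, 'joint_pos': array([-1.28999461e+00,  5.33286340e-02,  1.61428955e+00,  1.85023262e-05,
        1.47598485e+00, -1.18994074e-01]), 'joint_vel': array([ 0.00025292,  0.00047466,  0.00161482,  0.00039055, -0.00108165,
        0.00062564]), 'joint_efforts': array([ 3.29103903e-03, -3.93671143e+01, -3.70175958e+01,  1.94202189e-04,
        6.95652081e-03,  7.03009661e-06]), 'tool_pos': array([ 0.2430929 , -0.57506768,  0.20668321]), 'tool_rot': array([-6.58028698e-04,  8.33434823e-01, -5.52616851e-01, -7.59932262e-04]), 'contact_force': array([-0.21203367, -0.46308974, -0.64329334]), 'ft_torque': array([-0.00486503, -0.01376603,  0.02566499]), 'gripper_width': 1.005022415379235}
0.0187
scene [[387.94093383   0.         320.12162627]
 [  0.         387.94093383 204.30234528]
 [  0.           0.           1.        ]] [[-0.63526549  0.51645998 -0.57420105  1.13159601]
 [ 0.77221112  0.43566024 -0.46248259  0.45940605]
 [ 0.01130282 -0.73720366 -0.67557605  0.82660717]
 [ 0.          0.          0.          1.        ]]
top [[465.85771228   0.         321.54758457]
 [  0.         465.85771228 195.10491374]
 [  0.           0.           1.        ]] [[-0.03260698 -0.97873099  0.20253997  0.25989228]
 [-0.99946308  0.03258237 -0.00345663 -0.00948272]
 [-0.00321612 -0.20254393 -0.9792679   1.44302213]
 [ 0.          0.          0.          1.        ]]
```

View pics/scene0.png

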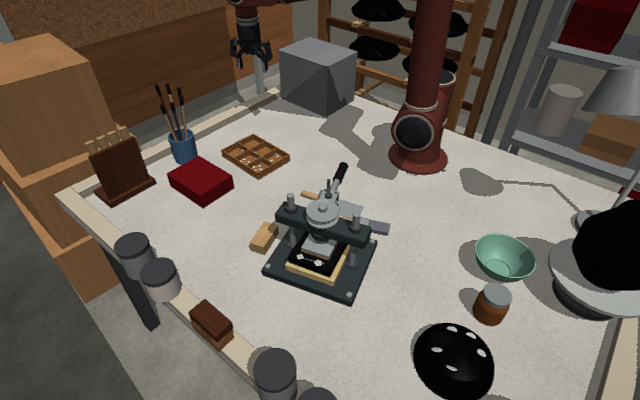

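View pics/top0.png

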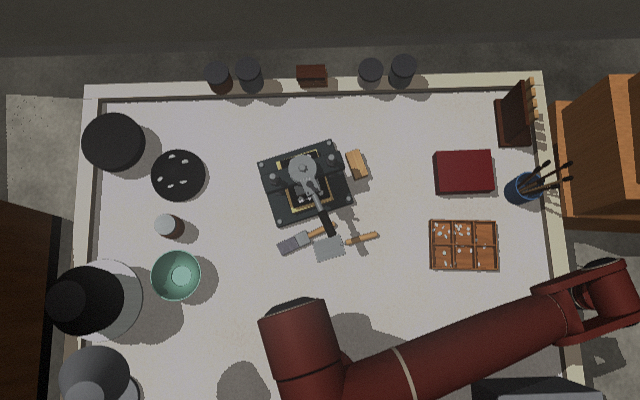

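The scene view shows the press around (320,235) and the top view around (303,180). In the top view the handle points to (328,228). Next I'll zoom in and measure.

```bash
cat > h.py <<'E'
import numpy as np,cv2
def load(n): return dict(np.load(n))
def cloud(f,T=None):
    z=f["z_map"];K=f["K"];v,u=np.mgrid[:z.shape[0],:z.shape[1]]
    P=np.stack([(u-K[0,2])/K[0,0]*z,(v-K[1,2])/K[1,1]*z,z],-1)
    T=f["world_from_camera"] if T is None else T
    W=P@T[:3,:3].T+T[:3,3]; W[z==0]=np.nan
    return W
def proj(f,p,T=None):
    T=f["world_from_camera"] if T is None else T
    q=np.linalg.inv(T)@np.append(p,1); q=f["K"]@q[:3]; return q[:2]/q[2]
def ray(f,u,v,z,T=None):
    T=f["world_from_camera"] if T is None else T
    d=T[:3,:3]@np.array([(u-f["K"][0,2])/f["K"][0,0],(v-f["K"][1,2])/f["K"][1,1],1]); o=T[:3,3]
    return o+d*(z-o[2])/d[2]
E
python3 - <<'E'
from h import *
for n,(u0,v0,w,h) in {"top":(245,125,130,140),"scene":(225,150,180,160)}.items():
    f=load(n+"0.npz");c=f["frame"][v0:v0+h,u0:u0+w,::-1]
    cv2.imwrite(f"pics/{n}z.png",cv2.resize(c,None,fx=4,fy=4,interpolation=cv2.INTER_CUBIC))
    W=cloud(f)[v0:v0+h,u0:u0+w]
    for lo,hi in [(.182,.194),(.194,.204),(.204,.225),(.012,.03),(.16,.181)]:
        m=(W[...,2]>lo)&(W[...,2]<hi)
        p=W[m]; print(n,lo,hi,m.sum(),np.nanmean(p,0).round(4),p.min(0).round(3),p.max(0).round(3))
E
```

```text
top 0.182 0.194 1044 [0.5514 0.0202 0.1875] [ 0.404 -0.049  0.182] [0.637 0.127 0.194]
top 0.194 0.204 106 [0.5816 0.0219 0.1986] [ 0.523 -0.052  0.194] [0.626 0.123 0.204]
top 0.204 0.225 63 [0.5794 0.0406 0.2083] [ 0.522 -0.049  0.204] [0.628 0.128 0.221]
top 0.012 0.03 2925 [0.544  0.0266 0.0223] [ 0.373 -0.172  0.012] [0.735 0.186 0.03 ]
top 0.16 0.181 204 [0.5411 0.0201 0.1712] [ 0.405 -0.061  0.16 ] [0.639 0.133 0.181]
scene 0.182 0.194 953 [0.5687 0.0274 0.1877] [ 0.41  -0.05   0.182] [0.641 0.13  0.194]
scene 0.194 0.204 153 [0.5822 0.0328 0.1981] [ 0.525 -0.046  0.194] [0.633 0.129 0.204]
scene 0.204 0.225 85 [0.5803 0.0317 0.2079] [ 0.526 -0.05   0.204] [0.633 0.13  0.218]
scene 0.012 0.03 3911 [ 0.5732 -0.0159  0.0224] [ 0.033 -0.543  0.012] [0.741 0.189 0.03 ]
scene 0.16 0.181 442 [0.5913 0.0427 0.169 ] [ 0.407 -0.057  0.16 ] [0.641 0.135 0.181]
```

View pics/topz.png

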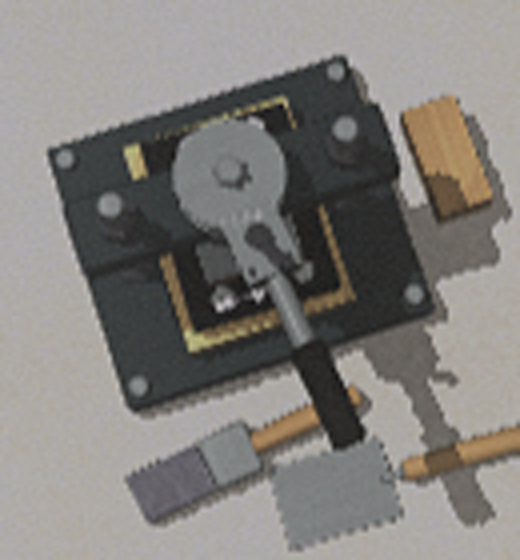

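View pics/scenez.png

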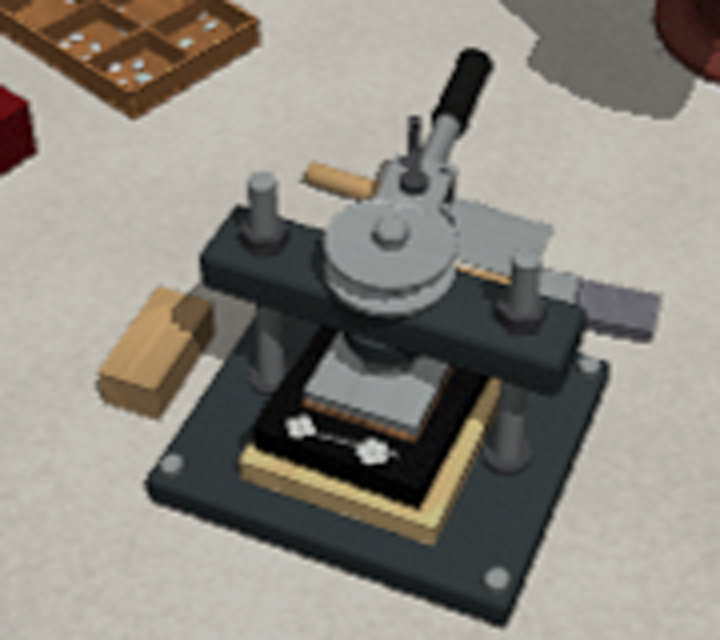

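Run:
```python
from h import *
t=load("top0.npz"); s=load("scene0.npz")
o={"top":(t,245,125),"scene":(s,225,150)}
def P(n,x,y,z):
    f,u0,v0=o[n]; return ray(f,u0+(x+.5)/4-.5,v0+(y+.5)/4-.5,z)
print("cols top",P("top",111,203,.207),P("top",346,128,.207))
print("cols scn",P("scene",262,181,.207),P("scene",526,257,.207))
print("nut",P("top",235,173,.200),P("scene",391,228,.200))
print("grip ends top",P("top",313,347,.1885),P("top",350,440,.1885))
print("head",P("top",230,178,.189),P("scene",391,240,.189))
print("corners bolt",[P("top",*c,.025).round(3) for c in [(65,158),(336,72),(414,293),(137,386)]])
print("lever: pin, tip top",P("top",256,235,.196),P("top",304,269,.218))
print("scene lever: pin, tabtop",P("scene",412,183,.196),P("scene",413,121,.218))
W=cloud(t);g=t["frame"].astype(int)
m=(W[...,2]>.16)&(W[...,2]<.2)&(W[...,0]<.52)&(g.max(-1)<45); p=W[m]
print(len(p),p.mean(0)); 
Ws=cloud(s);g=s["frame"].astype(int)
m=(Ws[...,2]>.155)&(Ws[...,2]<.2)&(Ws[...,0]<.50)&(g.max(-1)<60)&(Ws[...,0]>.38)&(abs(Ws[...,1])<.1); p=Ws[m];print(len(p),p.mean(0),p.min(0),p.max(0))
```

```text
cols top [0.57506954 0.11873639 0.207     ] [ 0.62290708 -0.04376091  0.207     ]
cols scn [ 0.62574594 -0.0418787   0.207     ] [0.57666191 0.11945264 0.207     ]
nut [0.59531283 0.03372904 0.2       ] [0.60187056 0.03972703 0.2       ]
grip ends top [ 0.47390537 -0.01605398  0.1885    ] [ 0.40941294 -0.03892286  0.1885    ]
head [0.59480478 0.03767539 0.189     ] [0.60076738 0.03904354 0.189     ]
corners bolt [array([0.659, 0.173, 0.025]), array([ 0.723, -0.043,  0.025]), array([ 0.542, -0.097,  0.025]), array([0.476, 0.119, 0.025])]
lever: pin, tip top [0.55189219 0.02053482 0.196     ] [ 0.52220849 -0.01161642  0.218     ]
scene lever: pin, tabtop [0.55847577 0.02114431 0.196     ] [5.32195099e-01 2.57505248e-04 2.18000000e-01]
916 [ 0.18965804 -0.0582695   0.18199587]
150 [ 0.44837295 -0.02162185  0.18499845] [ 0.41262311 -0.04894472  0.17568858] [ 0.48412019 -0.00068648  0.18949185]
```

>>> carry_out --moves '[[[0, 0, 0, -0.45, -0.5, -0.5, -1], [0, 0, 0, -0.45, -0.5, -0.5, -1], [0, 0, 0, -0.45, -0.5, -0.5, -1], [0, 0, 0, -0.45, -0.5, -0.5, -1], [0, 0, 0, -0.45, -0.5, -0.5, -1], [0, 0, 0, -0.45, -0.5, -0.5, -1], [0, 0, 0, -0.45, -0.5, 0, -1], [0, 0, 0, -0.45, -0.5, 0, -1]]]'

```text
time: 0.77
tool_pos: [0.3353, -0.38, 0.3296]
tool_rot: [0.001, 0.833, -0.553, 0.001]
contact_force: [0.2, -0.6, 0.0]
gripper_width: -0.001
```

>>> carry_out --moves '[[[0, 0, 0, -0.45, -0.5, 0, -1], [0, 0, 0, -0.45, -0.5, 0, -1], [0, 0, 0, -0.45, -0.5, 0, -1], [0, 0, 0, -0.45, -0.5, 0, -1], [0, 0, 0, -0.45, -0.5, 0, -1], [0, 0, 0, -0.45, -0.5, 0, -1], [0, 0, 0, -0.45, -0.5, 0, -1], [0, 0, 0, -0.45, -0.5, 0, -1]]]'

```text
time: 1.43
tool_pos: [0.4261, -0.1845, 0.3274]
tool_rot: [0.0, 0.833, -0.553, -0.0]
contact_force: [1.5, 0.1, -0.3]
gripper_width: -0.001
```

```bash
cat >> h.py <<'E'
from scipy.spatial.transform import Rotation as R
A=np.array([.600,.038])
PSI=.288
def hdir(phi):
    a=np.pi+PSI-phi; return np.array([np.cos(a),np.sin(a)])
def pose(s): 
    q=s["tool_rot"]; T=np.eye(4);T[:3,:3]=R.from_quat([q[1],q[2],q[3],q[0]]).as_matrix();T[:3,3]=s["tool_pos"];return T
def rel(s,p):  # shift shares
    T=pose(s); return (T[:3,:3].T@(np.array(p)-T[:3,3]))/.04
def pr():
    from plant import state
    s=state();T=pose(s);print("t",round(s["time"],2),"p",s["tool_pos"].round(4),"x",T[:3,0].round(3),"z",T[:3,2].round(3),"F",s["contact_force"].round(2),"w",round(s["gripper_width"],3),"j",s["joint_pos"].round(2));return s
E
python3 - <<'E'
from h import *
from plant import grab_frame
s=pr()
f=grab_frame("wrist");cv2.imwrite("pics/w1.png",f["frame"][:,:,::-1])
np.savez("w1.npz",T=pose(s)@f["hand_eye"],**f);print(f["hand_eye"].round(3))
E
```

```text
t 1.43 p [ 0.4261 -0.1845  0.3274] x [ 0.389 -0.921 -0.   ] z [-0.  0. -1.] F [ 1.51  0.13 -0.27] w -0.001 j [-0.57 -0.38  1.8   0.    1.72  0.6 ]
[[ 1.    -0.001  0.001  0.   ]
 [ 0.     0.95   0.311 -0.081]
 [-0.001 -0.311  0.95  -0.166]
 [ 0.     0.     0.     1.   ]]
```

View pics/w1.png

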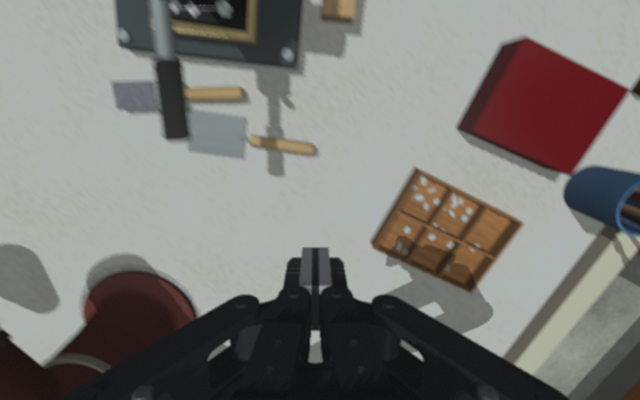

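>>> carry_out --moves '[[[0, 0, 0, -0.27, -0.58, 0, -1], [0, 0, 0, -0.27, -0.58, 0, -1], [0, 0, 0, -0.27, -0.58, 0, -1], [0, 0, 0, -0.27, -0.58, 0, -1], [0, 0, 0, -0.27, -0.4, 0, -1], [0, 0, 0, -0.1, -0.2, 0, -1], [0, 0, 0, 0, 0, 0, -1]]]'

```text
time: 2.07
tool_pos: [0.5114, -0.0859, 0.3272]
tool_rot: [0.0, 0.834, -0.552, -0.001]
contact_force: [-1.1, 0.2, 0.3]
gripper_width: 0.003
```

Run:
```python
from h import *
from plant import grab_frame
s=pr()
f=grab_frame("wrist");cv2.imwrite("pics/w2.png",f["frame"][:,:,::-1])
np.savez("w2.npz",T=pose(s)@f["hand_eye"],**f)
```

```text
t 2.07 p [ 0.5114 -0.0859  0.3272] x [ 0.391 -0.92  -0.001] z [-0.001  0.    -1.   ] F [-1.14  0.17  0.27] w 0.003 j [-0.31 -0.24  1.7   0.    1.69  0.86]
```

View pics/w2.png

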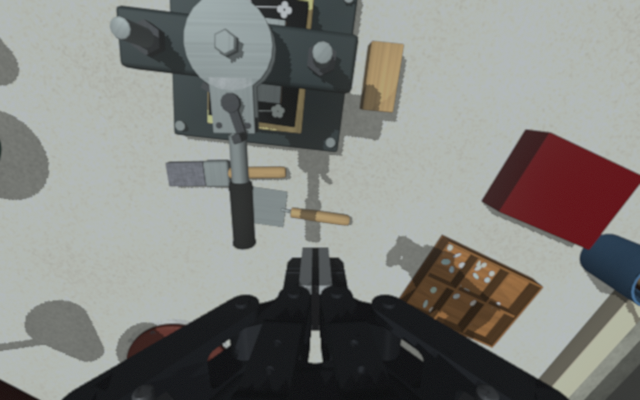

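Run:
```python
from h import *
f=load("w2.npz");T=f["T"]
c=f["frame"][10:260,160:380,::-1]
cv2.imwrite("pics/w2z.png",cv2.resize(f["frame"][70:190,180:300,::-1],None,fx=5,fy=5,interpolation=cv2.INTER_CUBIC))
print("nut",ray(f,226,42,.200,T),"pin",ray(f,232,103,.198,T))
print("proj tab top/bot",proj(f,[.531,-.003,.218],T),proj(f,[.531,-.003,.196],T),"grip",ray(f,240,183,.1885,T),ray(f,245,246,.1885,T))
```

```text
nut [0.60208382 0.03551478 0.2       ] pin [0.55610748 0.01552004 0.198     ]
proj tab top/bot [237.20134597 138.85171981] [242.74941357 136.27751943] grip [ 0.48353241 -0.01439629  0.1885    ] [ 0.4174596  -0.04250501  0.1885    ]
```

View pics/w2z.png

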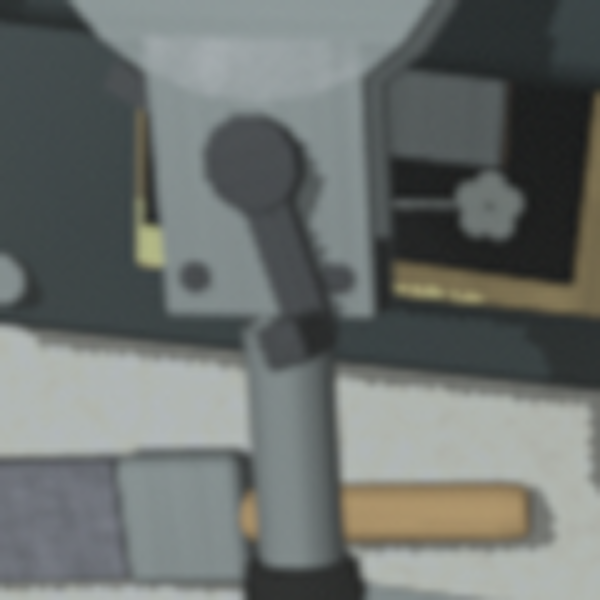

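>>> carry_out --moves '[[[0, 0, 0, -0.2, -0.42, 0, -1], [0, 0, 0, -0.2, -0.42, 0.2, -1], [0, 0, 0, -0.18, -0.4, 0.5, -1], [0, 0, 0, 0, 0, 0.7, -1], [0, 0, 0, 0, 0, 0.7, -1], [0, 0, 0, 0, 0, 0.6, -1], [0, 0, 0, 0, 0, 0.32, -1], [0, 0, 0, 0, 0, 0, -1]]]'

```text
time: 2.78
tool_pos: [0.5451, -0.0469, 0.2031]
tool_rot: [0.001, 0.833, -0.553, -0.003]
contact_force: [-0.4, 0.1, -1.5]
gripper_width: -0.003
```

Run:
```python
from h import *
from plant import grab_frame
s=pr()
print(rel(s,[.548,-.045,.206]),rel(s,[.531,-.003,.206])*40)
f=grab_frame("scene");np.savez("s2.npz",**f)
cv2.imwrite("pics/s2.png",cv2.resize(f["frame"][130:270,240:400,::-1],None,fx=5,fy=4.2,interpolation=cv2.INTER_CUBIC))
f=grab_frame("wrist");cv2.imwrite("pics/w3.png",f["frame"][:,:,::-1])
```

```text
t 2.78 p [ 0.5451 -0.0469  0.2031] x [ 0.388 -0.922 -0.004] z [-0.007  0.001 -1.   ] F [-0.43  0.13 -1.51] w -0.003 j [-0.22 -0.13  1.79 -0.    1.48  0.95]
[-0.01573228 -0.08557873 -0.0727323 ] [-45.93471285  -4.04877932  -2.74387108]
```

View pics/s2.png

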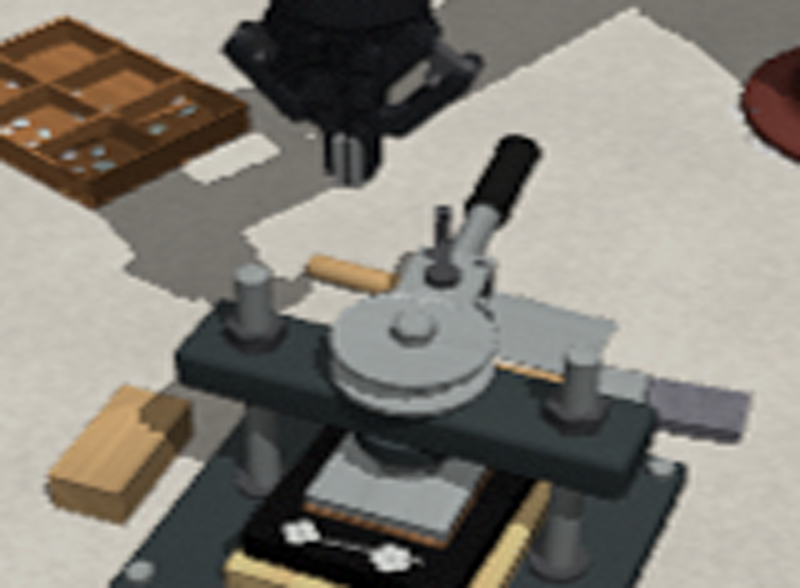

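View pics/w3.png

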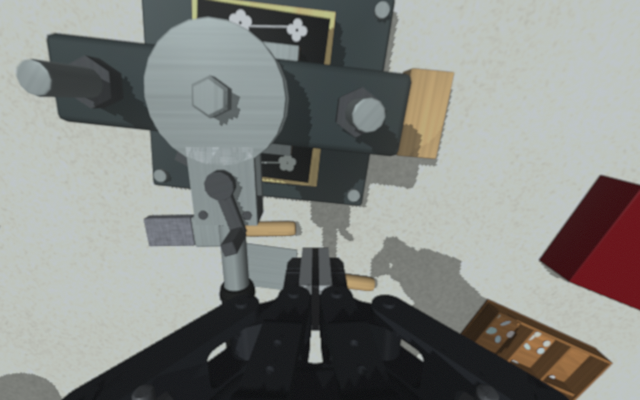

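>>> carry_out --moves '[[[0, 0, 0, -0.3, -0.1, 0, -1], [0, 0, 0, -0.3, 0, 0, -1], [0, 0, 0, 0, 0, 0, -1], [0, 0, 0, 0, 0, 0, -1]]]'

```text
time: 3.22
tool_pos: [0.5423, -0.0217, 0.2085]
tool_rot: [-0.0, 0.834, -0.552, 0.001]
contact_force: [-0.0, -0.7, 0.6]
gripper_width: 0.002
```

>>> carry_out --moves '[[[0, 0, 0, -0.1, 0, 0, -1], [0, 0, 0, -0.1, 0, 0, -1], [0, 0, 0, 0, 0, 0, -1]]]'

```text
time: 3.47
tool_pos: [0.5386, -0.0146, 0.2072]
tool_rot: [-0.0, 0.834, -0.552, -0.0]
contact_force: [0.5, 0.7, 0.4]
gripper_width: 0.0
```

>>> carry_out --moves '[[[0, 0, 0, -0.1, 0, 0, -1], [0, 0, 0, -0.1, 0, 0, -1], [0, 0, 0, 0, 0, 0, -1]]]'

```text
time: 3.72
tool_pos: [0.5354, -0.0073, 0.207]
tool_rot: [-0.0, 0.834, -0.552, -0.0]
contact_force: [0.4, 0.9, -0.1]
gripper_width: -0.001
```

Run:
```python
from h import *
from plant import grab_frame
s=pr()
f=grab_frame("wrist");cv2.imwrite("pics/w4.png",f["frame"][:,:,::-1])
```

```text
t 3.72 p [ 0.5354 -0.0073  0.207 ] x [ 0.39  -0.921 -0.   ] z [-0.  0. -1.] F [ 0.42  0.93 -0.08] w -0.001 j [-0.15 -0.16  1.82  0.    1.48  1.02]
```

View pics/w4.png

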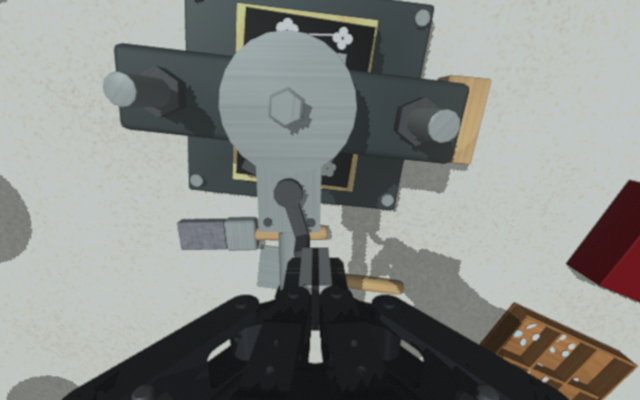

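Run:
```python
from h import *
from plant import grab_frame
im=cv2.imread("pics/w4.png");cv2.imwrite("pics/w4z.png",cv2.resize(im[170:310,240:380],None,fx=4,fy=4,interpolation=cv2.INTER_CUBIC))
```

```text
(no output)
```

View pics/w4z.png

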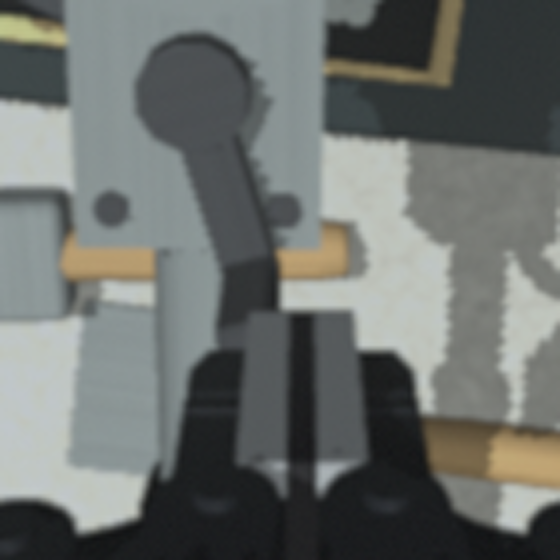

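Run:
```python
from h import *
from plant import grab_frame
s=pr(); 
f=grab_frame("wrist");T=pose(s)@f["hand_eye"];np.savez("w4.npz",T=T,**f)
d=hdir(-.10);pin=A+.05*d
print(pin)
for L in (-.38,-.2,0,.2):
    t=pin+.032*hdir(-.10+L)
    print(L,t,[((proj(f,[*t,z],T)-[240,170])*4+1.5).round() for z in (.196,.218)])
print("pin",(proj(f,[*pin,.198],T)-[240,170])*4+1.5)
print("tcp",(proj(f,s["tool_pos"],T)-[240,170])*4+1.5)
f=grab_frame("scene");cv2.imwrite("pics/s3.png",cv2.resize(f["frame"][130:250,260:400,::-1],None,fx=5.5,fy=5,interpolation=cv2.INTER_CUBIC))
```

```text
t 3.77 p [ 0.5356 -0.0076  0.207 ] x [ 0.39  -0.921 -0.   ] z [-0. -0. -1.] F [-0.14 -1.04 -0.47] w -0.004 j [-0.15 -0.16  1.82 -0.    1.48  1.02]
[0.55371662 0.01908311]
-0.38 [ 0.53069897 -0.00314723] [array([260., 285.]), array([255., 351.])]
-0.2 [0.52709097 0.00133277] [array([226., 294.]), array([217., 361.])]
0 [0.52409526 0.0069763 ] [array([186., 297.]), array([172., 364.])]
0.2 [0.52228046 0.01310248] [array([146., 293.]), array([128., 360.])]
pin [181.1431054  109.57619617]
tcp [297.39464318 299.23968416]
```

View pics/s3.png

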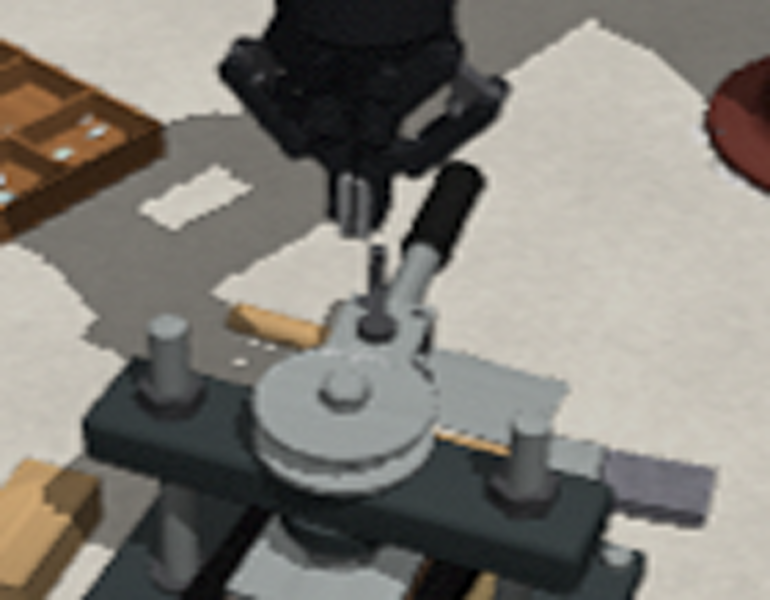

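Run:
```python
from h import *
from plant import grab_frame
s=pr(); f=grab_frame("scene");np.savez("s3.npz",**f)
z=lambda p:(proj(f,p)-[260,130])*[5.5,5]+2
print("tcp",z(s["tool_pos"]),"tab top",z([.531,-.003,.218]),"tab bot",z([.531,-.003,.196]),"pin",z([.5537,.019,.196]),"nut",z([.6,.038,.2]))
W=cloud(f);
for u,v in [(355,228),(355,215),(345,205),(365,205),(378,252),(378,262)]:
    uu=int(260+u/5.5);vv=int(130+v/5);print((u,v),W[vv,uu].round(4))
w=grab_frame("wrist");T=pose(s)@w["hand_eye"];Ww=cloud(w,T);Tt=pose(s)
for v in range(228,292,8):
  print(v,[ (Tt[:3,:3].T@(Ww[v,u]-Tt[:3,3])*1000).round(0).tolist() for u in (294,300,304,308,316,322)])
```

```text
t 3.87 p [ 0.5357 -0.0079  0.2071] x [ 0.389 -0.921  0.   ] z [-0. -0. -1.] F [-0.08  0.16  0.77] w -0.003 j [-0.15 -0.16  1.82 -0.    1.48  1.02]
tcp [356.06263998 265.09905954] tab top [371.35238186 247.57847067] tab bot [370.22974778 281.42572314] pin [376.83512254 322.18811027] nut [344.70157089 381.49183311]
(355, 228) [ 0.5451 -0.0022  0.2399]
(355, 215) [ 0.5439 -0.0033  0.2448]
(345, 205) [ 0.5481 -0.0063  0.2519]
(365, 205) [0.5441 0.0028 0.2541]
(378, 252) [5.320e-01 5.000e-04 2.176e-01]
(378, 262) [0.5344 0.0026 0.2138]
228 [[-13.0, -6.0, 11.0], [-9.0, -6.0, 11.0], [-6.0, -6.0, 11.0], [-4.0, -3.0, 17.0], [1.0, -3.0, 17.0], [10.0, 70.0, 191.0]]
236 [[-13.0, -1.0, 10.0], [-9.0, -2.0, 9.0], [-6.0, -3.0, 7.0], [-4.0, 1.0, 14.0], [2.0, 79.0, 187.0], [10.0, 80.0, 188.0]]
244 [[-12.0, -1.0, -2.0], [-8.0, -2.0, -3.0], [-6.0, -2.0, -4.0], [-4.0, 3.0, 7.0], [2.0, 100.0, 208.0], [10.0, 100.0, 207.0]]
252 [[-11.0, -1.0, -12.0], [-8.0, -0.0, -11.0], [-5.0, -12.0, -33.0], [-3.0, -12.0, -33.0], [1.0, -12.0, -33.0], [4.0, -12.0, -33.0]]
260 [[-10.0, -9.0, -35.0], [-7.0, -8.0, -33.0], [-5.0, -12.0, -41.0], [-3.0, -12.0, -41.0], [1.0, -12.0, -41.0], [4.0, -12.0, -41.0]]
268 [[-9.0, -8.0, -41.0], [-6.0, -12.0, -48.0], [-4.0, -12.0, -48.0], [-3.0, -13.0, -49.0], [1.0, -12.0, -48.0], [4.0, -12.0, -48.0]]
276 [[-9.0, -8.0, -48.0], [-6.0, -12.0, -55.0], [-4.0, -12.0, -55.0], [-2.0, -12.0, -55.0], [1.0, -12.0, -55.0], [3.0, -12.0, -54.0]]
284 [[-8.0, -8.0, -55.0], [-5.0, -12.0, -61.0], [-4.0, -12.0, -60.0], [-2.0, -11.0, -60.0], [1.0, -12.0, -60.0], [3.0, -12.0, -61.0]]
```

>>> carry_out --moves '[[[0, 0, 0, 0.3, 0, 0, -1], [0, 0, 0, 0.3, 0, 0, -1], [0, 0, 0, 0, 0, 0.2, -1], [0, 0, 0, 0, 0, 0.2, -1], [0, 0, 0, 0, 0, 0.2, -1], [0, 0, 0, 0, 0, 0, -1]]]'

```text
time: 4.47
tool_pos: [0.5434, -0.0297, 0.1798]
tool_rot: [0.001, 0.833, -0.553, -0.002]
contact_force: [-0.2, -0.3, -0.4]
gripper_width: -0.002
```

```bash
cat >> h.py <<'E'
def tips(tag):
    from plant import grab_frame
    s=pr(); f=grab_frame("scene");W=cloud(f)
    cv2.imwrite(f"pics/s{tag}.png",cv2.resize(f["frame"][130:250,260:400,::-1],None,fx=5.5,fy=5,interpolation=cv2.INTER_CUBIC))
    d=np.hypot(W[...,0]-s["tool_pos"][0],W[...,1]-s["tool_pos"][1])
    m=(d<.03)&(W[...,2]>.15)&(W[...,2]<.3); p=W[m]
    print("lowest near axis",np.sort(p[:,2])[:12].round(3),len(p))
    z=(proj(f,s["tool_pos"])-[260,130])*[5.5,5]+2;print("tcp px",z)
    w=grab_frame("wrist");cv2.imwrite(f"pics/w{tag}.png",w["frame"][:,:,::-1])
    return s,f,w
E
python3 -c "
from h import *
tips('5')"
```

```text
t 4.47 p [ 0.5434 -0.0297  0.1798] x [ 0.389 -0.921 -0.003] z [-0.005  0.001 -1.   ] F [-0.25 -0.33 -0.39] w -0.002 j [-0.19 -0.12  1.83  0.    1.44  0.98]
lowest near axis [0.186 0.186 0.187 0.187 0.188 0.188 0.188 0.188 0.188 0.188 0.188 0.188] 506
tcp px [308.43077578 295.87484883]
```

View pics/s5.png

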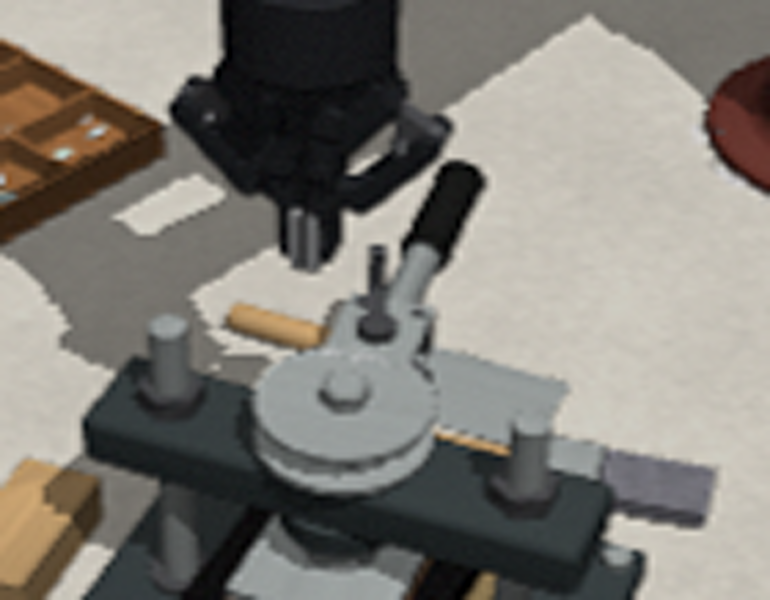

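Run:
```python
from h import *
from plant import grab_frame,state
s=state();f=grab_frame("scene");W=cloud(f)
for v in range(176,190): print(v,[W[v,u].round(3).tolist() for u in (313,315,317)])
```

```text
176 [[0.557, -0.027, 0.232], [0.554, -0.023, 0.231], [0.552, -0.019, 0.232]]
177 [[0.557, -0.027, 0.228], [0.555, -0.023, 0.229], [0.552, -0.019, 0.229]]
178 [[0.556, -0.029, 0.223], [0.553, -0.024, 0.224], [0.553, -0.018, 0.227]]
179 [[0.555, -0.029, 0.22], [0.553, -0.024, 0.221], [0.552, -0.019, 0.223]]
180 [[0.556, -0.028, 0.218], [0.554, -0.023, 0.219], [0.552, -0.019, 0.22]]
181 [[0.554, -0.03, 0.213], [0.554, -0.023, 0.215], [0.549, -0.021, 0.214]]
182 [[0.557, -0.028, 0.212], [0.553, -0.024, 0.211], [0.551, -0.019, 0.213]]
183 [[0.552, -0.032, 0.204], [0.554, -0.024, 0.209], [0.553, -0.018, 0.211]]
184 [[0.364, -0.191, -0.003], [0.361, -0.184, -0.001], [0.358, -0.178, -0.0]]
185 [[0.372, -0.184, 0.001], [0.366, -0.181, -0.001], [0.361, -0.176, -0.001]]
186 [[0.373, -0.183, -0.002], [0.372, -0.175, 0.002], [0.364, -0.173, -0.002]]
187 [[0.376, -0.18, -0.002], [0.371, -0.176, -0.004], [0.371, -0.168, 0.001]]
188 [[0.383, -0.175, -0.0], [0.379, -0.17, 0.0], [0.369, -0.169, -0.005]]
189 [[0.382, -0.176, -0.005], [0.386, -0.164, 0.004], [0.375, -0.164, -0.003]]
```

View pics/w5.png

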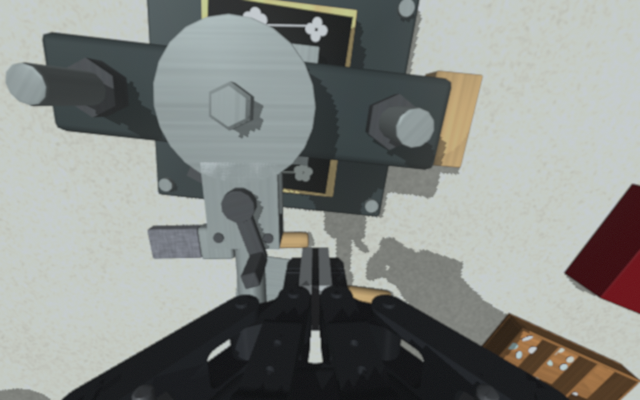

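>>> carry_out --moves '[[[0, 0, 0, -0.2, 0, 0.1, -1], [0, 0, 0, -0.15, 0, 0, -1], [0, 0, 0, -0.05, 0, 0, -1], [0, 0, 0, 0, 0, 0, -1]]]'

```text
time: 4.95
tool_pos: [0.5385, -0.0148, 0.1791]
tool_rot: [0.0, 0.834, -0.552, 0.0]
contact_force: [0.8, -1.6, -0.6]
gripper_width: -0.003
```

>>> carry_out --moves '[[[0, 0, 0, -0.1, 0, 0, -1], [0, 0, 0, -0.1, 0, 0, -1], [0, 0, 0, 0, 0, 0, -1]]]'

```text
time: 5.2
tool_pos: [0.5356, -0.0069, 0.1793]
tool_rot: [-0.001, 0.834, -0.552, -0.0]
contact_force: [-0.5, -0.4, 0.8]
gripper_width: 0.0
```

>>> carry_out --moves '[[[0, 0, 0, -0.1, 0, 0, -1], [0, 0, 0, -0.1, 0, 0, -1], [0, 0, 0, 0, 0, 0, -1]]]'

```text
time: 5.45
tool_pos: [0.5326, 0.0001, 0.1793]
tool_rot: [-0.0, 0.834, -0.552, 0.0]
contact_force: [0.1, -0.1, 0.1]
gripper_width: -0.003
```

```bash
python3 -c "
from h import *
tips('6')"
```

```text
t 5.45 p [5.326e-01 1.000e-04 1.793e-01] x [ 0.39  -0.921 -0.   ] z [ 0.  0. -1.] F [ 0.14 -0.09  0.12] w -0.003 j [-0.14 -0.15  1.86  0.    1.43  1.03]
lowest near axis [0.178 0.18  0.181 0.182 0.182 0.182 0.184 0.184 0.186 0.186 0.187 0.187] 640
tcp px [372.50995751 310.46469343]
```

View pics/w6.png

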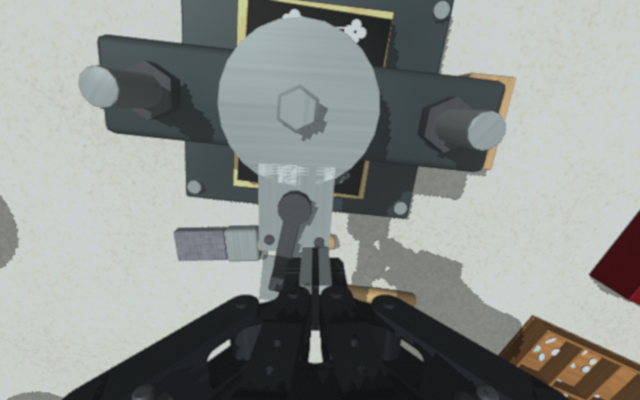

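>>> carry_out --moves '[[[0, 0, 0, 0.1, 0, -0.3, -1], [0, 0, 0, 0, 0, -0.6, -0.5], [0, 0, 0, 0, 0, -0.6, 0.06], [0, 0, 0, -0.1, 0.55, 0, 0.06], [0, 0, 0, -0.15, 0.6, 0, 0.06], [0, 0, 0, -0.1, 0.6, 0, 0.06], [0, 0, 0, 0, 0.5, 0, 0.06], [0, 0, 0, 0, 0, 0, 0.06]]]'

```text
time: 6.22
tool_pos: [0.4442, -0.0272, 0.2403]
tool_rot: [0.0, 0.833, -0.553, 0.001]
contact_force: [0.0, 0.9, -0.2]
gripper_width: 0.527
```

```bash
python3 -c "
from h import *
s,f,w=tips('7')
print(rel(s,[.4445,-.0256,.24])*40)
np.savez('w7.npz',T=pose(s)@w['hand_eye'],**w)"
```

```text
t 6.22 p [ 0.4442 -0.0272  0.2403] x [ 0.388 -0.922  0.001] z [ 0.001 -0.001 -1.   ] F [ 0.04  0.93 -0.19] w 0.527 j [-0.23 -0.42  1.97 -0.    1.59  0.94]
lowest near axis [0.17  0.172 0.173 0.173 0.174 0.177 0.178 0.178 0.178 0.178 0.178 0.178] 175
tcp px [446.71654078 116.09133267]
[-1.35919015 -0.93044911  0.31818465]
```

View pics/w7.png

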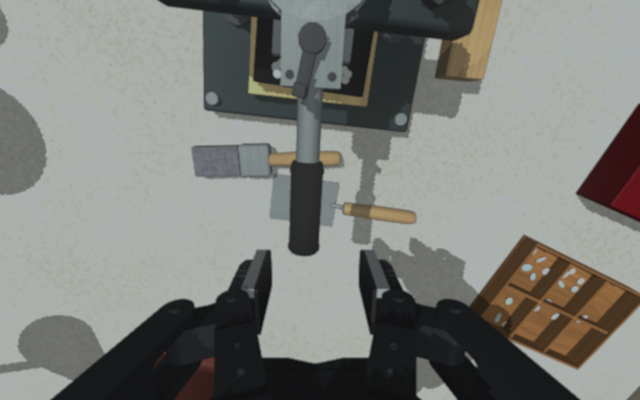

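View pics/s7.png

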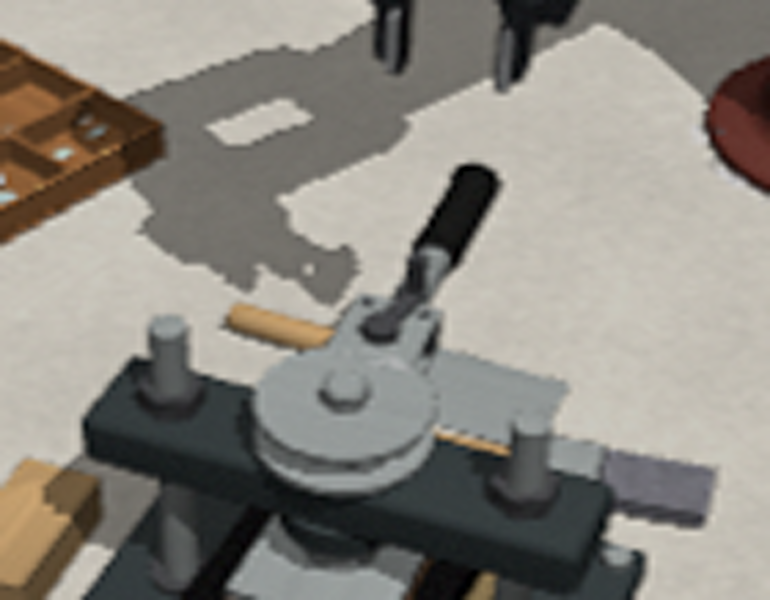

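Run:
```python
from h import *
f=load("w7.npz");T=f["T"]
# black grip mask in wrist view
g=f["frame"].astype(int);W=cloud(f,T)
m=(g.max(-1)<60)&(W[...,2]>.165)&(W[...,2]<.2);m[:, :270]=0;m[:,340:]=0;m[256:]=0;m[:160]=0
p=W[m];print(len(p),p.mean(0),p.min(0),p.max(0))
c=p[:,:2].mean(0);u,s,vt=np.linalg.svd(p[:,:2]-c);print(vt[0],c-A,np.linalg.norm(c-A))
a=np.arctan2(*(c-A)[::-1]);print("phi",(np.pi+PSI-a)%(2*np.pi)-0, "handle dir by pca",np.arctan2(vt[0,1],vt[0,0]))
for uv in [(307,166),(304,250)]: print(ray(f,*uv,.1885,T))
Tt=np.load("w7.npz")["T"]
```

```text
2632 [ 0.44593782 -0.01897303  0.18647166] [ 0.40719694 -0.04202333  0.17764349] [0.48144902 0.00264827 0.19077708]
[-0.94071118 -0.3392086 ] [-0.15406218 -0.05697303] 0.1642591942682059
phi 6.216976544574241 handle dir by pca -2.7955171646826873
[ 0.47682948 -0.00800422  0.1885    ]
[ 0.41344175 -0.03148236  0.1885    ]
```

>>> carry_out --moves '[[[0, 0, 0.46, -0.2, -0.02, 0, 0.06], [0, 0, 0, 0, 0, 0.5, 0.06], [0, 0, 0, 0, 0, 0.5, 0.06], [0, 0, 0, 0, 0, 0.5, 0.06], [0, 0, 0, 0, 0, 0.4, 0.06], [0, 0, 0, 0, 0, 0.1, 0.06], [0, 0, 0, 0, 0, 0, 0.06]]]'

```text
time: 6.9
tool_pos: [0.443, -0.0183, 0.1578]
tool_rot: [0.001, 0.822, -0.569, -0.002]
contact_force: [-0.0, -0.3, 0.6]
gripper_width: 0.53
```

```bash
python3 -c "
from h import *
s,f,w=tips('8')
np.savez('w8.npz',T=pose(s)@w['hand_eye'],**w)"
```

```text
t 6.9 p [ 0.443  -0.0183  0.1578] x [ 0.352 -0.936 -0.002] z [-0.003  0.001 -1.   ] F [-0.   -0.3   0.62] w 0.53 j [-0.21 -0.37  2.07  0.    1.44  1.  ]
lowest near axis [0.172 0.173 0.173 0.174 0.175 0.176 0.176 0.177 0.177 0.177 0.179 0.18 ] 526
tcp px [454.43297442 245.11062286]
```

View pics/w8.png

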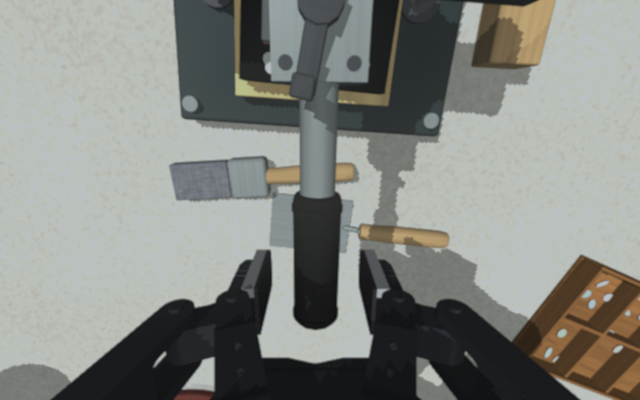

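View pics/s8.png

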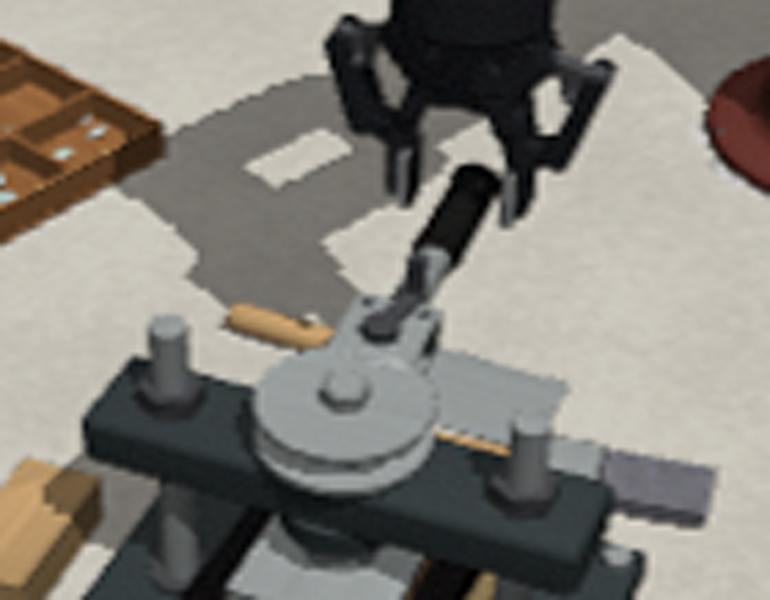

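>>> carry_out --moves '[[[0, 0, 0, 0, 0, 0.3, 0.06], [0, 0, 0, 0, 0, 0.25, 0.06], [0, 0, 0, 0, 0, 0, 0.06]]]'

```text
time: 7.25
tool_pos: [0.4422, -0.0184, 0.1348]
tool_rot: [0.001, 0.822, -0.569, -0.002]
contact_force: [0.0, -0.3, -1.5]
gripper_width: 0.529
```

```bash
python3 -c "
from h import *
s,f,w=tips('9')
W=cloud(f);m=(W[...,0]>.39)&(W[...,0]<.5)&(abs(W[...,1]+.02)<.06)&(W[...,2]>.15)&(W[...,2]<.2)
n=np.array([-.35,.936]);p=W[m];u=(p[:,:2]-s['tool_pos'][:2])@n
for a in range(-40,40,5):
  q=p[(u*1000>=a)&(u*1000<a+5)]
  if len(q): print(a,len(q),q[:,2].min().round(3),q[:,2].max().round(3))
"
```

```text
t 7.25 p [ 0.4422 -0.0184  0.1348] x [ 0.352 -0.936 -0.002] z [-0.003  0.001 -1.   ] F [ 0.03 -0.32 -1.5 ] w 0.529 j [-0.21 -0.35  2.1   0.    1.4   1.  ]
lowest near axis [0.162 0.162 0.163 0.164 0.164 0.166 0.166 0.166 0.167 0.167 0.168 0.168] 507
tcp px [453.08065128 276.47251832]
-35 18 0.167 0.2
-30 16 0.162 0.198
-25 42 0.162 0.199
-15 4 0.177 0.182
-10 23 0.18 0.188
-5 30 0.183 0.189
0 47 0.181 0.191
5 59 0.17 0.189
10 38 0.172 0.185
20 3 0.164 0.199
25 22 0.166 0.198
30 18 0.163 0.2
35 16 0.17 0.199
```

View pics/s9.png

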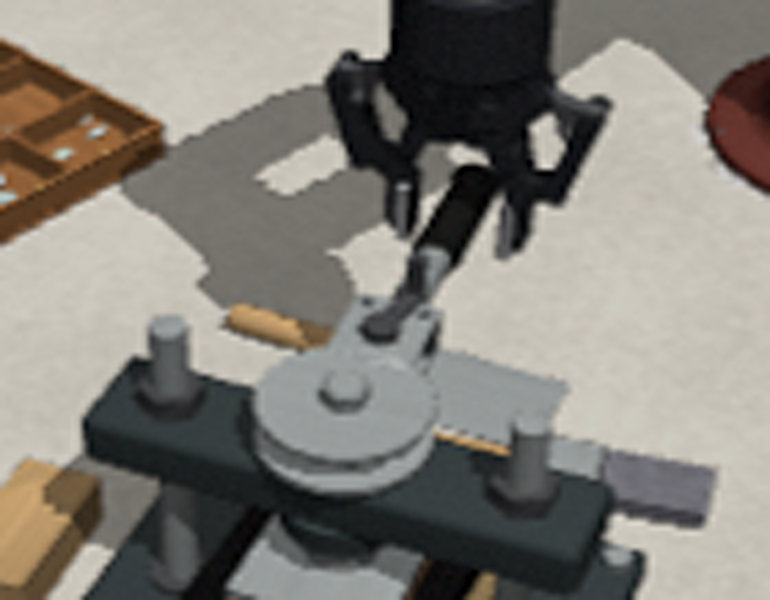

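>>> carry_out --moves '[[[0, 0, -0.4, 0.15, 0, 0, 0.06], [0, 0, -0.6, 0.22, -0.01, 0, 0.06], [0, 0, -0.6, 0.22, -0.01, 0, 0.06], [0, 0, -0.6, 0.22, -0.01, 0, 0.06], [0, 0, -0.6, 0.22, -0.01, 0, 0.06]]]'

```text
time: 7.77
tool_pos: [0.4629, -0.055, 0.1373]
tool_rot: [-0.0, 0.886, -0.464, -0.0]
contact_force: [-1.9, 0.4, -0.8]
gripper_width: 0.534
```

```bash
cat >> h.py <<'E'
def ang(tag=None):
    s=pr();T=pose(s)
    v=s["tool_pos"][:2]-A;a=np.arctan2(v[1],v[0]);phi=(np.pi+PSI-a+np.pi)%(2*np.pi)-np.pi
    y=T[:2,1];yaw=(np.pi+PSI-np.arctan2(y[1],y[0])+np.pi)%(2*np.pi)-np.pi
    d=v/np.linalg.norm(v);n=np.array([d[1],-d[0]])
    print("phi_tool %.3f yaw %.3f r %.4f Ft %.2f Fr %.2f"%(phi,yaw,np.linalg.norm(v),s["contact_force"][:2]@n,s["contact_force"][:2]@d))
    if tag:
        from plant import grab_frame
        w=grab_frame("wrist");cv2.imwrite(f"pics/w{tag}.png",w["frame"][:,:,::-1]);np.savez(f"w{tag}.npz",T=T@w["hand_eye"],**w)
    return s
E
python3 -c "
from h import *
ang('10')"
```

```text
t 7.77 p [ 0.4629 -0.055   0.1373] x [ 0.57  -0.822 -0.001] z [-0.001  0.    -1.   ] F [-1.88  0.42 -0.77] w 0.534 j [-0.28 -0.29  2.05  0.    1.39  0.69]
phi_tool -0.308 yaw -0.319 r 0.1657 Ft 1.40 Fr 1.32
```

View pics/w10.png

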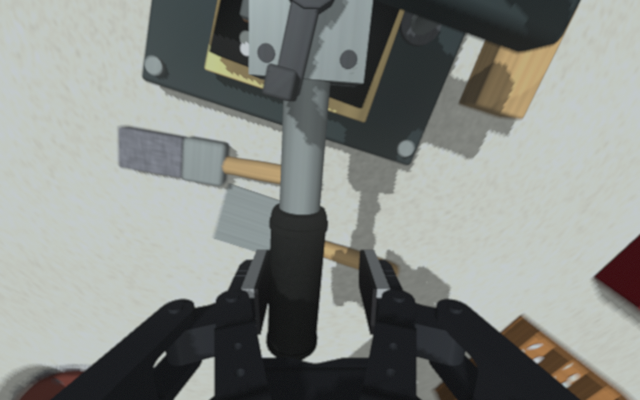

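>>> carry_out --moves '[[[0, 0, -0.8, 0.3, -0.01, 0, 0.06], [0, 0, -0.8, 0.3, -0.01, 0, 0.06], [0, 0, -0.8, 0.3, -0.01, 0, 0.06], [0, 0, -0.8, 0.3, -0.01, 0, 0.06], [0, 0, -0.8, 0.3, -0.01, 0, 0.06], [0, 0, -0.8, 0.3, -0.01, 0, 0.06], [0, 0, -0.8, 0.3, -0.01, 0, 0.06], [0, 0, -0.8, 0.3, -0.01, 0, 0.06]]]'

```text
time: 8.48
tool_pos: [0.5364, -0.1154, 0.1373]
tool_rot: [0.0, 0.979, -0.202, -0.0]
contact_force: [-0.8, 0.4, -0.2]
gripper_width: 0.533
```

```bash
python3 -c "
from h import *
ang('11')"
```

```text
t 8.48 p [ 0.5364 -0.1154  0.1373] x [ 0.919 -0.395 -0.   ] z [-0.  0. -1.] F [-0.83  0.43 -0.16] w 0.533 j [-0.35 -0.07  1.86 -0.    1.36  0.06]
phi_tool -0.890 yaw -0.877 r 0.1660 Ft 0.93 Fr -0.08
```

View pics/w11.png

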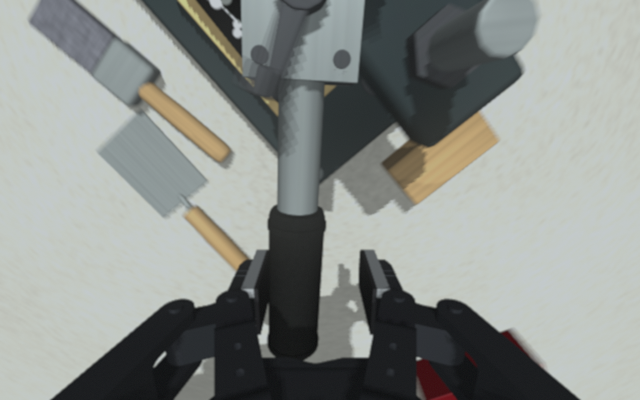

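>>> carry_out --moves '[[[0, 0, -0.8, 0.3, -0.01, 0, 0.06], [0, 0, -0.8, 0.3, -0.01, 0, 0.06], [0, 0, -0.6, 0.22, -0.01, 0, 0.06], [0, 0, 0, 0, 0, 0, 0.06]]]'

```text
time: 8.87
tool_pos: [0.5682, -0.1251, 0.1374]
tool_rot: [0.0, 0.994, -0.109, 0.0]
contact_force: [0.3, 0.2, 0.0]
gripper_width: 0.533
```

>>> carry_out --moves '[[[0, 0, 0.3, -0.13, 0, 0, 0.06], [0, 0, 0.4, -0.15, 0, 0, 0.06], [0, 0, 0.4, -0.15, 0, 0, 0.06], [0, 0, 0.4, -0.15, 0, 0, 0.06]]]'

```text
time: 9.2
tool_pos: [0.5446, -0.1187, 0.1374]
tool_rot: [-0.0, 0.985, -0.175, 0.001]
contact_force: [0.9, 0.4, -0.8]
gripper_width: 0.529
```

```bash
python3 -c "
from h import *
ang('12')"
```

```text
t 9.2 p [ 0.5446 -0.1187  0.1374] x [ 0.939 -0.345  0.001] z [ 0.001 -0.    -1.   ] F [ 0.91  0.36 -0.77] w 0.529 j [-0.35 -0.05  1.84  0.    1.36  0.  ]
phi_tool -0.943 yaw -0.931 r 0.1662 Ft -0.74 Fr -0.64
```

View pics/w12.png

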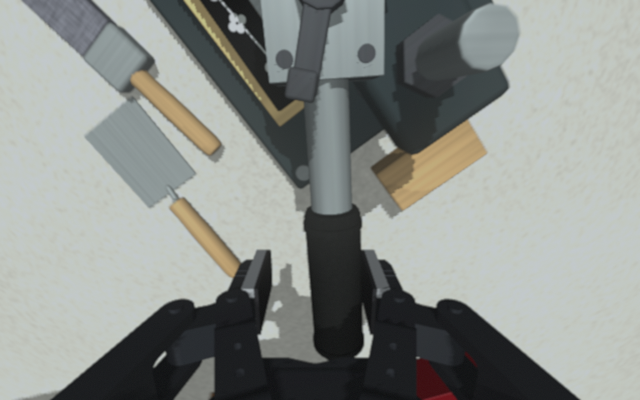

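>>> carry_out --moves '[[[0, 0, 0.4, -0.15, 0, 0, 0.06], [0, 0, 0.4, -0.15, 0, 0, 0.06], [0, 0, 0.4, -0.15, 0, 0, 0.06], [0, 0, 0.4, -0.15, 0, 0, 0.06]]]'

```text
time: 9.58
tool_pos: [0.5228, -0.1094, 0.1375]
tool_rot: [-0.0, 0.97, -0.243, 0.001]
contact_force: [1.1, 0.8, -0.0]
gripper_width: 0.53
```

>>> carry_out --moves '[[[0, 0, 0.4, -0.15, 0, 0, 0.06], [0, 0, 0.4, -0.15, 0, 0, 0.06], [0, 0, 0.4, -0.15, 0, 0, 0.06], [0, 0, 0.4, -0.15, 0, 0, 0.06]]]'

```text
time: 9.92
tool_pos: [0.5035, -0.0974, 0.1376]
tool_rot: [-0.0, 0.951, -0.31, 0.003]
contact_force: [7.4, -1.0, -4.4]
gripper_width: 0.528
```

>>> carry_out --moves '[[[0, 0, 0.4, -0.15, 0, 0, 0.06], [0, 0, 0.4, -0.15, 0, 0, 0.06], [0, 0, 0.4, -0.15, 0, 0, 0.06], [0, 0, 0.4, -0.15, 0, 0, 0.06]]]'

```text
time: 10.25
tool_pos: [0.485, -0.0825, 0.1378]
tool_rot: [-0.0, 0.927, -0.375, 0.003]
contact_force: [6.0, -1.1, -2.4]
gripper_width: 0.53
```

```bash
python3 -c "
from h import *
ang('13')"
```

```text
t 10.25 p [ 0.485  -0.0825  0.1378] x [ 0.718 -0.696  0.005] z [ 0.005 -0.001 -1.   ] F [ 5.96 -1.1  -2.36] w 0.53 j [-0.32 -0.22  1.99  0.    1.37  0.45]
phi_tool -0.521 yaw -0.513 r 0.1666 Ft -5.08 Fr -3.32
```

View pics/w13.png

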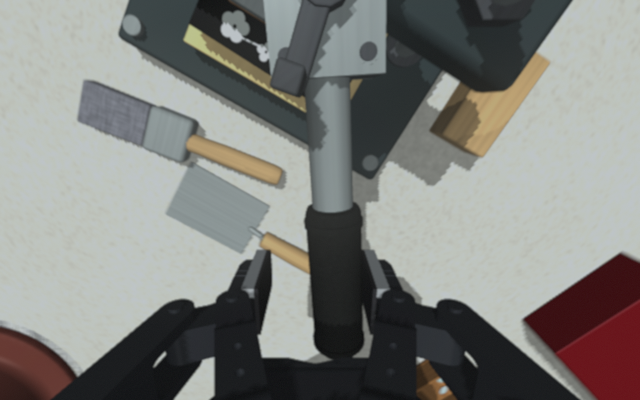

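>>> carry_out --moves '[[[0, 0, 0.4, -0.15, 0, 0, 0.06], [0, 0, 0.4, -0.15, 0, 0, 0.06], [0, 0, 0.4, -0.15, 0, 0, 0.06], [0, 0, 0.4, -0.15, 0, 0, 0.06]]]'

```text
time: 10.63
tool_pos: [0.4688, -0.0653, 0.138]
tool_rot: [-0.0, 0.899, -0.439, 0.003]
contact_force: [7.2, -0.6, -2.3]
gripper_width: 0.532
```

>>> carry_out --moves '[[[0, 0, 0.4, -0.15, 0, 0, 0.06], [0, 0, 0.4, -0.15, 0, 0, 0.06], [0, 0, 0.4, -0.15, 0, 0, 0.06], [0, 0, 0.4, -0.15, 0, 0, 0.06]]]'

```text
time: 10.97
tool_pos: [0.4551, -0.0458, 0.1382]
tool_rot: [-0.0, 0.866, -0.5, 0.003]
contact_force: [6.1, -2.9, -1.0]
gripper_width: 0.526
```

>>> carry_out --moves '[[[0, 0, 0.4, -0.15, 0, 0, 0.06], [0, 0, 0.4, -0.15, 0, 0, 0.06], [0, 0, 0.4, -0.15, 0, 0, 0.06], [0, 0, 0.4, -0.15, 0, 0, 0.06]]]'

```text
time: 11.3
tool_pos: [0.4443, -0.0247, 0.1384]
tool_rot: [-0.0, 0.829, -0.56, 0.003]
contact_force: [5.5, -4.5, -0.6]
gripper_width: 0.531
```

```bash
python3 -c "
from h import *
ang('14')"
```

```text
t 11.3 p [ 0.4443 -0.0247  0.1384] x [ 0.374 -0.927  0.005] z [ 0.006 -0.003 -1.   ] F [ 5.45 -4.47 -0.61] w 0.531 j [-0.22 -0.36  2.09 -0.    1.4   0.97]
phi_tool -0.095 yaw -0.095 r 0.1679 Ft -6.18 Fr -3.39
```

>>> carry_out --moves '[[[0, 0, 0.4, -0.15, 0, 0, 0.06], [0, 0, 0.4, -0.15, 0, 0, 0.06], [0, 0, 0.4, -0.15, 0, 0, 0.06]]]'

```text
time: 11.6
tool_pos: [0.438, -0.008, 0.1383]
tool_rot: [-0.0, 0.799, -0.602, 0.003]
contact_force: [5.3, -4.0, 0.1]
gripper_width: 0.529
```

>>> carry_out --moves '[[[0, 0, 0.4, -0.15, 0, 0, 0.06], [0, 0, 0.4, -0.15, 0, 0, 0.06], [0, 0, 0.4, -0.15, 0, 0, 0.06]]]'

```text
time: 11.85
tool_pos: [0.4336, 0.0094, 0.1384]
tool_rot: [-0.0, 0.766, -0.643, 0.003]
contact_force: [5.2, -4.1, -1.1]
gripper_width: 0.533
```

```bash
cat >> h.py <<'E'
def ft(*rows):
    for x,y,fx,fy in rows:
        v=np.array([x,y])-A;d=v/np.linalg.norm(v);n=np.array([d[1],-d[0]]);a=np.arctan2(v[1],v[0])
        print("phi %.3f r %.4f Ft %.2f Fr %.2f"%((np.pi+PSI-a+np.pi)%(2*np.pi)-np.pi,np.linalg.norm(v),np.dot([fx,fy],n),np.dot([fx,fy],d)))
E
python3 -c "
from h import *
ang()"
```

```text
t 11.85 p [0.4336 0.0094 0.1384] x [ 0.174 -0.985  0.004] z [ 0.005 -0.003 -1.   ] F [ 5.19 -4.06 -1.05] w 0.533 j [-0.15 -0.39  2.12 -0.    1.41  1.25]
phi_tool 0.118 yaw 0.114 r 0.1688 Ft -4.88 Fr -4.42
```

>>> carry_out --moves '[[[0, 0, 0.4, -0.15, -0.02, 0, 0.06], [0, 0, 0.4, -0.15, -0.02, 0, 0.06], [0, 0, 0.4, -0.15, -0.02, 0, 0.06]]]'

```text
time: 12.1
tool_pos: [0.4318, 0.0269, 0.1382]
tool_rot: [0.002, 0.731, -0.682, 0.002]
contact_force: [-1.7, -7.3, 3.3]
gripper_width: 0.531
```

>>> carry_out --moves '[[[0, 0, 0.4, -0.15, -0.02, 0, 0.06], [0, 0, 0.4, -0.15, -0.02, 0, 0.06], [0, 0, 0.4, -0.15, -0.02, 0, 0.06]]]'

```text
time: 12.35
tool_pos: [0.4326, 0.0443, 0.1376]
tool_rot: [-0.003, -0.694, 0.72, -0.002]
contact_force: [-4.8, -10.6, 4.2]
gripper_width: 0.53
```

```bash
python3 -c "
from h import *
ang('15')"
```

```text
t 12.35 p [0.4326 0.0443 0.1376] x [-0.035 -0.999  0.007] z [-0.003 -0.007 -1.   ] F [ -4.77 -10.56   4.2 ] w 0.53 j [-0.06 -0.38  2.11 -0.01  1.41  1.54]
phi_tool 0.326 yaw 0.323 r 0.1675 Ft -10.74 Fr 4.37
```

View pics/w15.png

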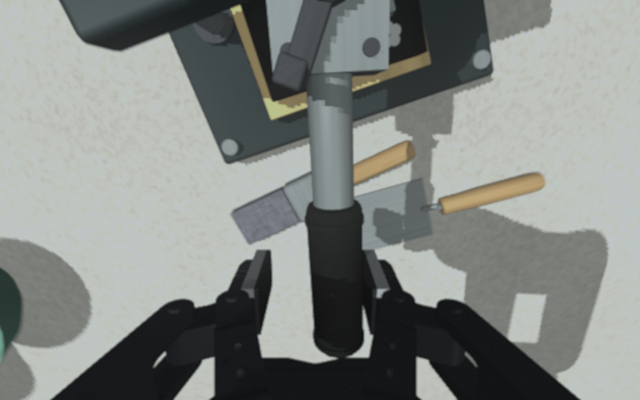

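```bash
python3 -c "
from h import *
ang()"
```

```text
t 12.4 p [0.4327 0.0453 0.1375] x [-0.036 -0.999  0.005] z [-0.002 -0.005 -1.   ] F [-2.44 -6.36  2.39] w 0.527 j [-0.06 -0.38  2.11 -0.01  1.41  1.54]
phi_tool 0.331 yaw 0.324 r 0.1675 Ft -6.46 Fr 2.16
```

>>> carry_out --moves '[[[0, 0, 0.05, -0.02, 0, 0, 0.06]]]'

```text
time: 12.48
tool_pos: [0.4327, 0.0454, 0.1375]
tool_rot: [-0.003, -0.694, 0.72, -0.001]
contact_force: [-2.8, -8.6, 2.4]
gripper_width: 0.527
```

>>> carry_out --moves '[[[0, 0, 0.05, -0.02, 0, 0, 0.06]]]'

```text
time: 12.57
tool_pos: [0.4328, 0.0459, 0.1375]
tool_rot: [-0.003, -0.692, 0.722, -0.002]
contact_force: [-3.1, -9.7, 2.3]
gripper_width: 0.531
```

```bash
python3 -c "
from h import *
ang('16')
f=load('w16.npz');T=f['T'];W=cloud(f,T);g=f['frame'].astype(int)
"
```

```text
t 12.57 p [0.4328 0.0459 0.1375] x [-0.042 -0.999  0.007] z [-0.002 -0.007 -1.   ] F [-3.13 -9.73  2.28] w 0.531 j [-0.06 -0.38  2.11 -0.01  1.41  1.55]
phi_tool 0.335 yaw 0.330 r 0.1674 Ft -9.87 Fr 2.67
```

>>> carry_out --moves '[[[0, 0, 0, 0.12, 0, 0, 0.06], [0, 0, 0, 0.13, 0, 0, 0.06], [0, 0, 0, 0, 0, 0, 0.06]]]'

```text
time: 12.87
tool_pos: [0.4334, 0.0372, 0.1375]
tool_rot: [-0.0, -0.692, 0.722, -0.001]
contact_force: [0.4, -4.0, 0.8]
gripper_width: 0.529
```

```bash
python3 -c "
from h import *
ang('17')
from plant import grab_frame
f=grab_frame('scene')
cv2.imwrite('pics/s17.png',cv2.resize(f['frame'][160:280,250:390,::-1],None,fx=5.5,fy=5,interpolation=cv2.INTER_CUBIC))
ft((.5035,-.0974,7.4,-1),(.485,-.0825,6,-1.1),(.4688,-.0653,7.2,-.6),(.4551,-.0458,6.1,-2.9),(.4443,-.0247,5.5,-4.5),(.438,-.008,5.3,-4),(.4336,.0094,5.2,-4.1),(.4318,.0269,-1.7,-7.3),(.4326,.0443,-4.8,-10.6))
"
```

```text
t 12.87 p [0.4334 0.0372 0.1375] x [-0.043 -0.999  0.001] z [ 0.001 -0.001 -1.   ] F [ 0.36 -3.96  0.79] w 0.529 j [-0.08 -0.38  2.11 -0.    1.41  1.53]
phi_tool 0.283 yaw 0.331 r 0.1666 Ft -3.96 Fr -0.34
phi -0.664 r 0.1663 Ft -6.61 Fr -3.48
phi -0.521 r 0.1666 Ft -5.10 Fr -3.35
phi -0.379 r 0.1670 Ft -4.93 Fr -5.29
phi -0.236 r 0.1674 Ft -5.56 Fr -3.83
phi -0.095 r 0.1679 Ft -6.23 Fr -3.42
phi 0.011 r 0.1684 Ft -5.30 Fr -4.01
phi 0.118 r 0.1688 Ft -4.92 Fr -4.43
phi 0.222 r 0.1686 Ft -7.17 Fr 2.18
phi 0.326 r 0.1675 Ft -10.77 Fr 4.40
```

View pics/w17.png

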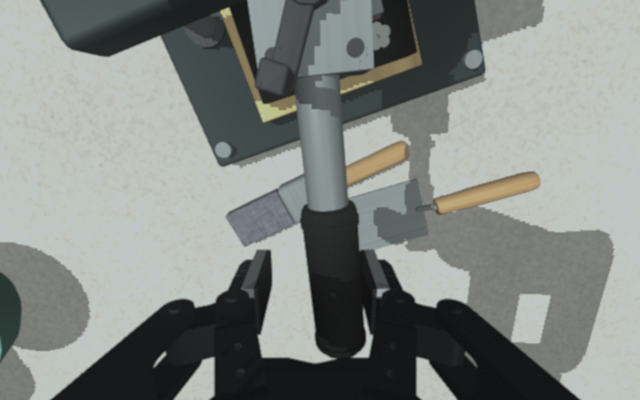

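View pics/s17.png

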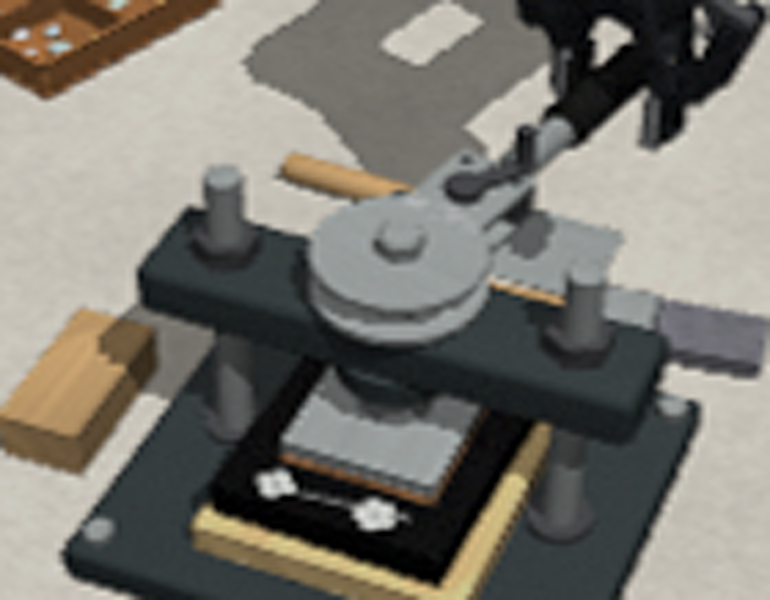

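>>> carry_out --moves '[[[0, 0, 0, 0.1, 0, 0, 0.06], [0, 0, 0, 0, 0, 0, 0.06], [0, 0, 0, 0, 0, 0, 0.06]]]'

```text
time: 13.22
tool_pos: [0.4329, 0.0343, 0.137]
tool_rot: [-0.0, -0.692, 0.722, 0.0]
contact_force: [0.7, -2.3, 0.3]
gripper_width: 0.533
```

```bash
python3 -c "
from h import *
ang('18')"
```

```text
t 13.22 p [0.4329 0.0343 0.137 ] x [-0.042 -0.999 -0.   ] z [-0.  0. -1.] F [ 0.66 -2.33  0.34] w 0.533 j [-0.09 -0.38  2.11  0.    1.41  1.52]
phi_tool 0.266 yaw 0.330 r 0.1671 Ft -2.34 Fr -0.61
```

View pics/w18.png

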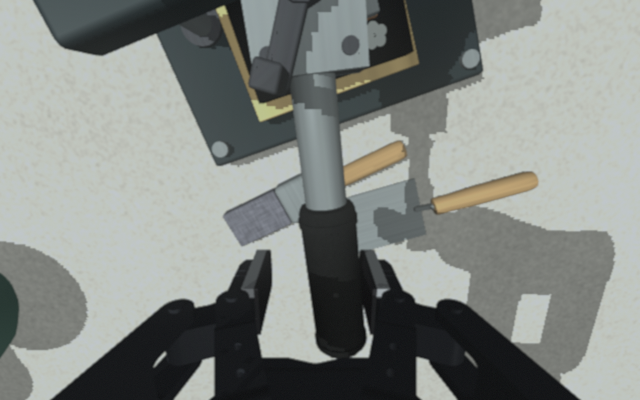

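>>> carry_out --moves '[[[0, 0, 0, 0.15, 0, 0, 0.06], [0, 0, 0, 0.1, 0, 0, 0.06], [0, 0, 0, 0, 0, 0, 0.06], [0, 0, 0, 0, 0, 0, 0.06]]]'

```text
time: 13.6
tool_pos: [0.4324, 0.0243, 0.1369]
tool_rot: [0.0, -0.692, 0.722, 0.0]
contact_force: [0.2, 0.3, -0.7]
gripper_width: 0.529
```

```bash
python3 -c "
from h import *
ang('19')"
```

```text
t 13.6 p [0.4324 0.0243 0.1369] x [-0.042 -0.999 -0.001] z [-0.001  0.001 -1.   ] F [ 0.18  0.3  -0.67] w 0.529 j [-0.12 -0.38  2.12  0.    1.41  1.5 ]
phi_tool 0.207 yaw 0.330 r 0.1682 Ft 0.29 Fr -0.21
```

View pics/w19.png

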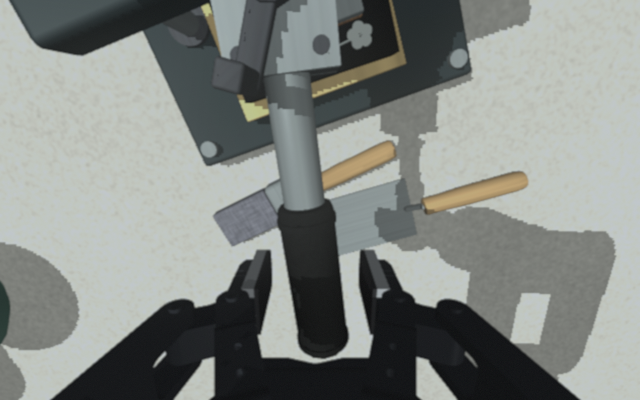

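>>> carry_out --moves '[[[0, 0, 0, -0.1, 0, 0, 0.06], [0, 0, 0, -0.12, 0, 0, 0.06], [0, 0, 0, -0.04, 0, 0, 0.06]]]'

```text
time: 13.9
tool_pos: [0.4329, 0.0349, 0.1371]
tool_rot: [-0.001, -0.692, 0.721, -0.0]
contact_force: [-1.5, -2.5, -0.4]
gripper_width: 0.531
```

>>> carry_out --moves '[[[0, 0, 0, -0.04, 0, 0, 0.06]]]'

```text
time: 13.98
tool_pos: [0.4327, 0.0361, 0.137]
tool_rot: [-0.001, -0.692, 0.721, -0.0]
contact_force: [-2.2, -3.1, 0.0]
gripper_width: 0.531
```

>>> carry_out --moves '[[[0, 0, 0, -0.04, 0, 0, 0.06]]]'

```text
time: 14.07
tool_pos: [0.4326, 0.0376, 0.1369]
tool_rot: [-0.001, -0.692, 0.722, -0.0]
contact_force: [-3.6, -4.3, 0.9]
gripper_width: 0.528
```

```bash
python3 -c "
from h import *
ang()"
```

```text
t 14.07 p [0.4326 0.0376 0.1369] x [-0.041 -0.999  0.002] z [-0.002 -0.002 -1.   ] F [-3.64 -4.34  0.9 ] w 0.528 j [-0.08 -0.38  2.11 -0.    1.41  1.53]
phi_tool 0.285 yaw 0.329 r 0.1674 Ft -4.33 Fr 3.65
```

>>> carry_out --moves '[[[0, 0, 0, 0.12, 0, 0, 0.06], [0, 0, 0, 0.12, 0, 0, 0.06], [0, 0, 0, 0.1, 0, 0, 0.06], [0, 0, 0, 0, 0, 0, 0.06], [0, 0, 0, 0, 0, -0.2, 0.06], [0, 0, 0, 0, 0, -0.4, 0.06], [0, 0, 0, 0, 0, -0.6, 0.06], [0, 0, 0, 0, 0, -0.6, 0.06]]]'

```text
time: 14.73
tool_pos: [0.4321, 0.0245, 0.2098]
tool_rot: [-0.0, -0.692, 0.722, 0.001]
contact_force: [1.4, -0.2, 1.5]
gripper_width: 0.531
```

>>> carry_out --moves '[[[0, 0, 0, 0, 0, -0.6, 0.06], [0, 0, 0, 0, 0.3, -0.6, 0.06], [0, 0, 0, 0, 0.3, -0.5, 0.06], [0, 0, 0, 0, 0, 0, 0.06], [0, 0, 0, 0, 0, 0, 0.06], [0, 0, 0, 0, 0, 0, 0.06]]]'

```text
time: 15.23
tool_pos: [0.4086, 0.0254, 0.2765]
tool_rot: [-0.0, -0.692, 0.722, 0.0]
contact_force: [0.1, 0.0, -0.0]
gripper_width: 0.534
```

```bash
python3 -c "
from h import *
from plant import grab_frame
ang('20')
for n in ('scene','top'):
  f=grab_frame(n);np.savez(n+'_end.npz',**f)
  cv2.imwrite(f'pics/{n}_end.png',f['frame'][:,:,::-1])
f=load('scene_end.npz')
cv2.imwrite('pics/s20.png',cv2.resize(f['frame'][150:310,225:405,::-1],None,fx=4,fy=3.7,interpolation=cv2.INTER_CUBIC))
"
```

```text
t 15.23 p [0.4086 0.0254 0.2765] x [-0.042 -0.999 -0.   ] z [-0.  0. -1.] F [ 0.12  0.03 -0.03] w 0.534 j [-0.12 -0.53  1.99  0.    1.68  1.49]
phi_tool 0.222 yaw 0.330 r 0.1919 Ft 0.02 Fr -0.12
```

View pics/w20.png

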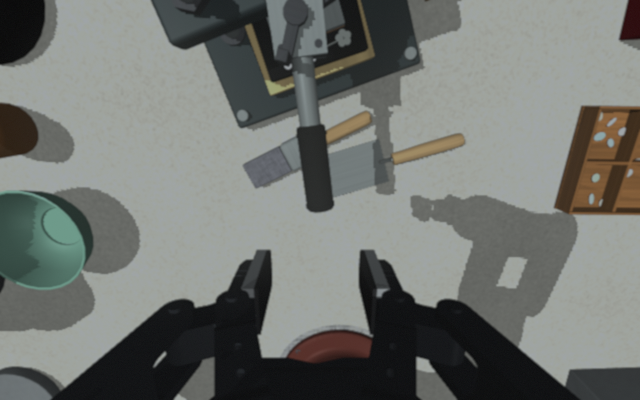

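View pics/s20.png

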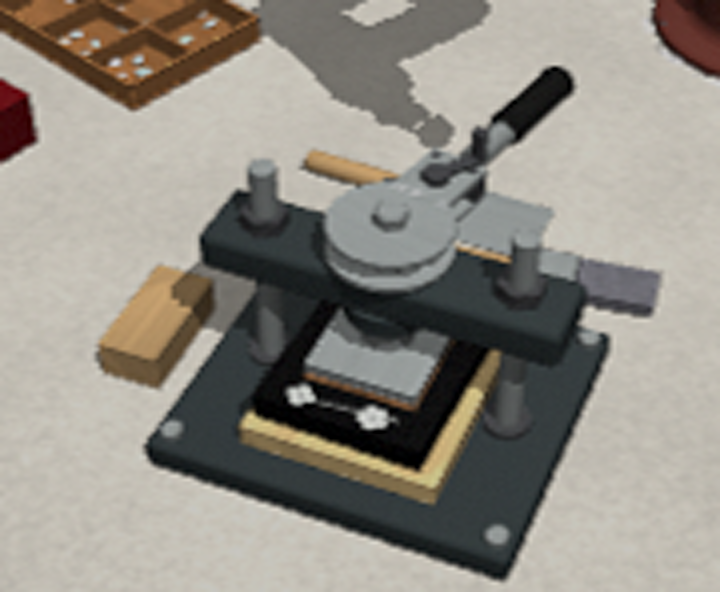

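Run:
```python
from h import *
a=load("scene0.npz");b=load("scene_end.npz")
print(cloud(a)[240:246,305:325,2].mean(),cloud(b)[240:246,305:325,2].mean())
d=np.abs(a["frame"].astype(int)-b["frame"]).max(-1); print("panel diff", d[250:275,290:330].mean())
from plant import ticket
print(ticket.job_done())
```

```text
0.08753607550699775 nan
panel diff 7.317
the job is handed in; nothing more can be done
None
```

I flipped the lever to the lowering side, swung the handle counter-clockwise, and drove it clockwise until the pad bore on the panel. I then handed the job in at about 15 s. I went somewhat past "half as much again": I estimate about 260–330 N on the panel. That is inside the 100–350 N firm range but near its top, and below the 500 N that cracks the inlay.

- **Lever:** The last pictures show it still on the lowering side.
- **Free-wheeling:** I swung the handle back to about -1.1 rad. The force was about 1 N, so it free-wheels.
- **Pressing:** One clockwise stroke was enough. While the pad was coming down, driving took about 5–6 N, averaging about 5.5 N. After the pad touched, the reading rose to 7.2 N and then 10.8 N in motion. I stopped after two tiny slow pushes, which read about 8.7 and 9.9 N, roughly 1.7–1.8 times the free force.
- **Final state:** The gripper is clear of everything, with about 0 N on the tool. The panel, brush, spatula and block looked unmoved in the final pictures; I did not view the final top-camera picture.

**Checks that failed or disagreed:**
- The fingertips sat about 27 mm further back than the stated tool point. My first push at the lever passed above the tab without touching, so I corrected the height from the camera depth.
- Force readings carry about 1 N of noise, which is about 66 N on the pad.
- The handle sprang back about 0.07 rad with the finger when I backed off. A light re-push, up to 4.3 N, rose along the same line. I took this as give in the drive. I did not push hard enough to confirm that the press had kept its force.
- My last comparison of the pad's height before and after gave no reading, so the pad's descent is not confirmed by depth.

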